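# Swing the bar stock past the post into its bay

## Task

Push the aluminium bar, without gripping, lifting or tipping it, so that it swings round behind the steel post and lies fully home in the wooden bay: flat on the worktop between the two cheeks, its long side flush along the back rail. Leave all the other loose things on the worktop where they are.

Things in the scene. Friction and masses are not known exactly. Their poses are not given: they have to be found in the camera images.
- bar: loose plain aluminium bar, 180 long x 24 wide x 20 mm high, about 0.23 kg, lying on the worktop. Origin at the centre of its underside; x along its length, y across it, z up. It starts roughly square to the back rail, beside the post on the post's +y side (bay axes), its +x end reaching 43 to 58 mm farther into the bay than the post's centre and about 32 to 48 mm short of the rail.
- bar_mid (a point): centre of the aluminium bar, half-way up (10 mm above the worktop when it lies flat)
- bay: fixed three-sided bay of light wood, 26 mm high, no floor (the worktop is its floor). Origin on the worktop at the middle of the back rail's near face; x points away from the robot into the rail, y along the rail to the left, z up. The rail's near face is the plane x = 0 and runs 270 mm between the inner faces of the cheeks at y = +135 and -135 mm. Each cheek is 24 mm thick (to 159 mm) and reaches 45 mm out from the rail towards the robot; the fourth side is open.
- post: fixed upright steel post, 16 mm diameter, 50 mm high, standing on the worktop at the bay's open side. Origin at the centre of its foot. In bay axes it stands at x = -90 mm and y = -50 to -38 mm, so neither gap from post to cheek lets the bar through broadside: it has to go in at an angle and lie behind the post.
- action_board: bystander: loose maple action board with small brass levers, 120 x 120 x 10 mm (levers to 14 mm), origin at the centre of its underside
- scraper_long: bystander: loose steel reed scraper, 150 x 16 x 14 mm, lying flat, origin at the middle of its underside, blade towards +x
- scraper_short: bystander: loose steel reed scraper, 110 x 16 x 14 mm, lying flat, origin at the middle of its underside, blade towards +x
- hex_bolt: bystander: loose brass hexagonal end bolt standing on its head, 18 mm wide, 38 mm high, origin at the centre of its underside
- jar: bystander: loose dark green glass jar with a cork stopper, 54 mm diameter, 74 mm high, origin at the centre of its underside
- reed_holder: bystander: loose small aluminium reed holder, 55 x 18 x 5 mm, lying flat, origin at the centre of its underside
Not all that is in view belongs to the job. Of the things like the bar, leave any that is green or purple; of the rest the larger one is meant.

How it is judged (in metres and radians):
At the end, for the whole second after the job is handed in: The bar lies flat and at rest in the bay: its long side within 0.05 rad of parallel to the rail and its middle no more than 6 mm off the rail, its middle within 50 mm of the bay's middle (so it is between the cheeks) (x of bar_mid in the frame of bay between -0.018 and -0.009 m and y of bar_mid in the frame of bay between -0.05 and 0.05 m and angle between the x axis of bar and the y axis of bay, either way round below 0.05 rad and height (world z) of bar_mid below 0.014 m and angle between bar's own z axis and vertical below 0.05 rad and linear speed of bar below 0.01 m/s); the robot touches nothing.
It fails at once if the bar is gripped between the fingers (contact force between the fingers and bar above 0.5 N and x of the grasp point in the frame of bar between -0.085 and 0.085 m and y of the grasp point in the frame of bar between -0.006 and 0.006 m and z of the grasp point in the frame of bar below 0.033 m).
It fails at once if the bar is lifted more than 10 mm or tipped (height (world z) of bar_mid above 0.02 m or angle between bar's own z axis and vertical above 0.25 rad).
It fails at once if one of the other loose things is pushed more than 20 mm (distance of any of action_board, scraper_long, scraper_short, hex_bolt, jar, reed_holder from where it was at the start of the episode above 0.02 m).
It also fails if it takes over 72 s, if anything falls off the work surface, if the arm or the gripper's body presses on something with over 40 N, if the wrist force passes 120 N, or if a joint passes its speed limit or range.

## Robot

A 7-joint arm with a two-finger parallel gripper is mounted at the origin on the work surface. World frame = base frame: x ahead of the robot, y to its left, z up, the work surface at z = 0. Lengths are in mm, angles in rad, forces in N, time in s.
With the tool pointing down it reaches from about 400 to 875 mm from the base axis. Payload 4.4 kg.
Tool frame: the origin (TCP) lies at the very end of the fingers, on their centre line; the grasp point (between the pads) lies 19 mm behind it; y points along the fingers, x is the direction in which the jaws open and shut, and the axes are right-handed (so a half turn about y gives the same grasp; the last joint's range is limited). The gripper opens to 85 mm and grips with 20 to 120 N. Pads are 22 mm wide; open, the fingers measure 114 mm over their backs; the gripper's body (76 mm by 85 mm) begins 54 mm behind the grasp point. The pads swing forward as they close: fully open they stand 13 mm farther back than shut.
Start: joints at [-1.236, 0.628, 0.038, 1.517, -0.027, 0.996, -0.02], TCP at [253.579, 598.511, 231.313] pointing down, gripper open.
Joint ranges: [-3.06, 3.06], [-0.37, 2.12], [-1.25, 1.32], [0.18, 2.47], [-1.1, 4.24], [0.23, 1.98], [-2.94, 2.94]. Speed limits (rad/s): [2.57, 2.57, 3.14, 3.14, 3.14, 3.14, 3.14].

## Interface

Orientations are given as [roll, pitch, yaw] about the fixed x, y, z axes, in that order (R = Rz(yaw) Ry(pitch) Rx(roll)).
In Python, from cell import readout, eyes, finish_job gives the robot as it stands. The module is installed in compiled form; this text tells all that it offers.
- The arm moves only by the tool apply_moves, never from a script. Its argument "commands" is a list that holds one entry, the list of rows, each a list of 6 numbers: the shift along the tool's x, y, z in units of 0.04 m (1.0 is 0.04 m), then the turn, a rotation vector about the tool's x, y, z in units of 5 degrees (1.0 is 5 degrees). A call has 1 to 8 rows; each row shifts and turns the pose as measured when the row begins, along the tool's axes as they then stand; what a row does not reach is not made up. A row lasts 1/12 s, in which the tool goes at most 41.7 mm and 7.16 degrees, less where a joint would pass 70% of its speed; a pose out of reach is approached as far as the arm can. A call with a number of a shift or a turn outside -1 to 1 is refused whole. A call with a gripper value outside its range is refused whole. "claw" is the finger opening in mm, from 0 to 85.4, set as the call begins (left out, the last holds). The fingers move at their own pace and stop on an object; the grip force is fixed at half the most. Time passes only in rows, so rows that do not move let the fingers close. It gives the time, the measured TCP pose, the force and the opening at its end, in the units of the state.
- readout.read_state(): the state, without advancing time (a new reading comes with each control period).
- eyes.get_image(name): name is "side" or "top" or "wrist"; returns a dict with "image" (480x640x3 uint8, red, green, blue), "mtx" (3x3 intrinsics, pixels), "rvec" (rotation vector, rad) and "tvec" (3), from world to camera coordinates, as OpenCV has them. Camera axes: x right, y down, z forward; pixel columns grow to the right and rows downward; lengths in mm; the calibration is good to about 2 mm. A picture is of the moment at which its call begins. There is no depth.
- finish_job(): hands the job in, once; it reports no verdict.
The state is a dict: "clock": time; "qpos": joint angles; "qd": joint speeds; "tau": joint torques, N m; "eef_pos": TCP position; "tool_rot": TCP orientation; "force": force on the tool from outside, world axes, zero at the start; "torque": the same for the moment, N m; "width": finger opening in mm.
Only numpy, scipy, OpenCV 4.12 (cv2) and the standard library are available. Lean on these libraries where they do the work, as an engineer would, in place of code of your own. Each camera call takes 0.05 s, during which the arm holds its last target. There are 200 camera calls.

## Working session

There is one attempt and no reset: what is moved stays moved. The work goes in short steps, Python scripts to look and compute and a tool call to move; the robot and the scene stay as the last step left them, time stands still between calls to the robot, and variables do not carry over. Pictures are saved under pics/ and viewed, about 8 in all and at most 12, crops included, and the job is handed in when it is done.

Besides the shell and the picture viewer there is one more tool, called after "Request:" by a JSON object that holds its "fn" and its "kwargs". apply_moves: Moves the arm, as the interface text tells. Shifts and turns lie within -1 to 1; 1 stands for 0.04 m of shift or 5 degrees of turn. Its arguments: {"type":"object","properties":{"commands":{"type":"array"},"claw":{"type":"number"}},"required":["commands"]}

```bash
mkdir -p pics; cat > h.py <<'E'
import numpy as np, cv2
from cell import readout, eyes
from scipy.spatial.transform import Rotation as Rn
def cam(n,save=None):
    d=eyes.get_image(n)
    if save: cv2.imwrite('pics/'+save,cv2.cvtColor(d['image'],cv2.COLOR_RGB2BGR))
    return d
def ray(d,uv,z):
    R=cv2.Rodrigues(np.array(d['rvec'],float))[0]; t=np.array(d['tvec'],float).ravel(); K=np.array(d['mtx'])
    uv=np.atleast_2d(uv).astype(float); w=np.c_[uv,np.ones(len(uv))]@np.linalg.inv(K).T@R
    c=-R.T@t
    return c+w*((z-c[2])/w[:,2])[:,None]
def proj(d,P):
    return cv2.projectPoints(np.atleast_2d(P).astype(float),np.array(d['rvec'],float),np.array(d['tvec'],float),np.array(d['mtx'],float),None)[0][:,0]
E
python3 - <<'E'
from h import *
print(readout.read_state())
for n in('top','side'):
    d=cam(n,n+'0.png'); R=cv2.Rodrigues(np.array(d['rvec'],float))[0]; print(n,-R.T@np.array(d['tvec']).ravel(),ray(d,[[320,240],[0,0],[640,0],[640,480],[0,480]],0).round())
E
```

```text
{'clock': 0.0, 'qpos': array([-1.23582166,  0.62939846,  0.03843122,  1.51838029, -0.02703737,
        0.99629768, -0.02001081]), 'qd': array([ 1.22920461e-03,  1.49078602e-03,  9.11951329e-04, -1.45759078e-03,
        1.14185731e-03,  4.89684395e-05, -4.13114302e-04]), 'tau': array([-6.31810999e-04, -5.63387203e+01,  1.22536797e+00, -1.93459922e+01,
        1.07091325e-02,  1.04134547e-02, -1.34303397e-05]), 'eef_pos': array([253.29487149, 597.92378501, 230.35104398]), 'tool_rot': array([-1.57078772,  0.00196652,  1.16999893]), 'force': array([ 0.48052231, -0.69836538,  0.27919226]), 'torque': array([ 0.00099168, -0.03904797,  0.02439314]), 'width': 85.25641167296726}
top [ 422.75574695   27.80610683 1130.95984147] [[ 504.   26.    0.]
 [ 978.  638.    0.]
 [ 968. -610.    0.]
 [  53. -555.    0.]
 [  78.  610.    0.]]
side [453.25521519 923.73852577 702.61359483] [[  526.   -36.     0.]
 [ 2096. -1775.     0.]
 [ -697. -1830.     0.]
 [   86.   452.     0.]
 [  900.   513.     0.]]
```

View pics/top0.png

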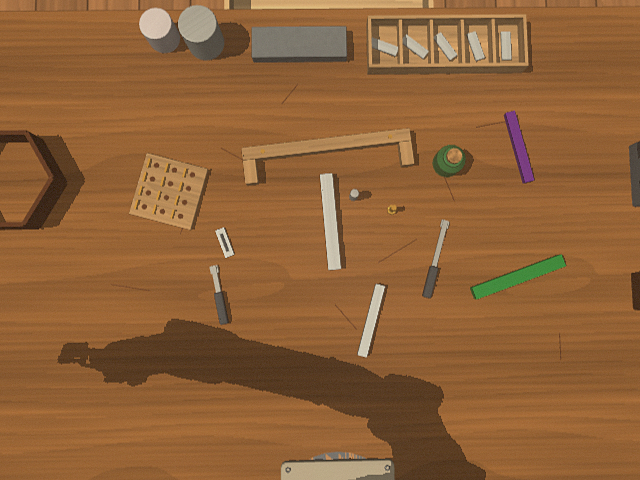

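View pics/side0.png

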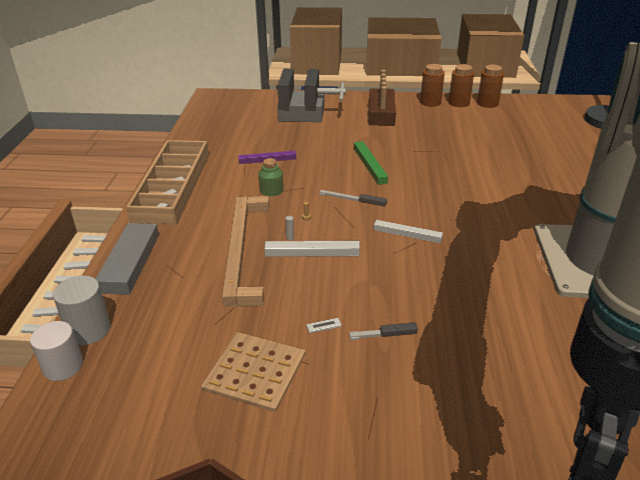

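The candidates, by their pixels in the top view, are:
- white bar at (330,221)
- smaller white bar at (372,320)
- purple bar at (519,147)
- green bar at (519,277)

Purple and green are excluded. The larger of the rest is the white bar at (330,221), and it also lies beside the post at (354,194). I'll measure it and confirm in a crop.

```bash
cat >> h.py <<'E'
def blob(d,mask,near):
    cs=[c for c in cv2.findContours(mask.astype(np.uint8),cv2.RETR_EXTERNAL,cv2.CHAIN_APPROX_NONE)[0] if cv2.contourArea(c)>60]
    return min(cs,key=lambda c:-cv2.pointPolygonTest(c,near,True))
def white(d,v=170):
    h=cv2.cvtColor(d['image'],cv2.COLOR_RGB2HSV); return (h[...,1]<40)&(h[...,2]>v)
def rect(d,c,z):
    P=ray(d,c[:,0]+0.0,z)[:,:2]
    (cx,cy),(a,b),t=cv2.minAreaRect(P.astype(np.float32)); 
    if a<b: a,b,t=b,a,t+90
    return cx,cy,a,b,(t+90)%180-90
E
python3 - <<'E'
from h import *
d=cam('top'); s=cam('side')
h=cv2.cvtColor(d['image'],cv2.COLOR_RGB2HSV)
for uv in[(330,221),(341,240),(354,191),(354,197),(325,145),(250,175),(408,150)]: print(uv,h[uv[1],uv[0]])
for n,p in(('bar',(330,221)),('small',(372,320))):
    c=blob(d,white(d),p); print(n,rect(d,c,20),c[:,0].min(0),c[:,0].max(0))
c=blob(s,white(s),(312,245)); print('side z20',rect(s,c,20)); 
wood=cv2.inRange(h,(8,60,150),(25,160,255)); wood[:120]=0;wood[190:]=0;wood[:,:235]=0;wood[:,420:]=0
cv2.imwrite('pics/wood.png',np.vstack([cv2.resize(d['image'][100:290,220:450,::-1],None,fx=3,fy=3,interpolation=cv2.INTER_NEAREST)[:570]]))
E
```

```text
(330, 221) [ 24  37 192]
(341, 240) [ 12 131 101]
(354, 191) [ 22  42 178]
(354, 197) [ 19  51 134]
(325, 145) [ 16 131 170]
(250, 175) [ 16 133 197]
(408, 150) [ 15 128 187]
bar (537.0873413085938, 7.444110870361328, 177.92701721191406, 22.510482788085938, 4.200488567352295) [320 174] [340 269]
small (353.7433776855469, -64.57164001464844, 132.7164306640625, 16.819324493408203, -15.838890075683594) [358 284] [384 356]
side z20 (539.3472290039062, 7.141791343688965, 177.425048828125, 22.303579330444336, 3.639425039291382)
```

View pics/wood.png

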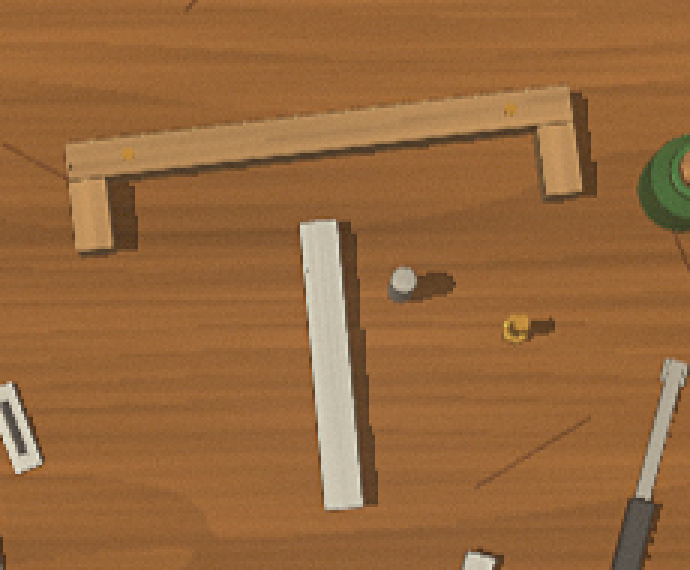

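The crop shows the white bar from (320,174) to (340,269) in the full image, with the post's top at (354,193) and the bay behind it. The smaller bar is only about 133 mm long, so this larger one is the target. Next I'll work out the bay frame.

```bash
python3 - <<'E'
from h import *
d=cam('top')
off=np.array([220,100])
def px(*l): return (np.array(l)+0.5)/3+off-0.5
L,R=ray(d,px((110,177),(537,127)),26)[:,:2]
print('L,R',L,R,np.linalg.norm(L-R))
y=(L-R)/np.linalg.norm(L-R); x=np.array([y[1],-y[0]]); o=(L+R)/2
print('bay',o,'yaw deg',np.degrees(np.arctan2(x[1],x[0])))
f=lambda P:np.c_[(P[:,:2]-o)@x,(P[:,:2]-o)@y].round(1)
print('post',f(ray(d,px((403,279)),50)),'bolt',f(ray(d,px((516,328)),25)))
print('bar',f(np.array([[538,7.3]])))
print('cheek tips',f(ray(d,px((113,249),(545,197)),26)))
print('barcorners',f(ray(d,px((300,222),(337,220),(325,508),(361,507)),20)))
np.savez('bay.npz',o=o,x=x,y=y)
E
```

```text
L,R [655.13636767 142.28457068] [ 683.39859534 -123.5728217 ] 267.355393797899
bay [669.26748151   9.35587449] yaw deg 6.068093406825616
post [[-88.4 -36.9]] bolt [[-123.4 -104.3]]
bar [[-130.7   11.8]]
cheek tips [[ -45.   136.9]
 [ -44.4 -132.8]]
barcorners [[ -40.9   20.1]
 [ -42.4   -2.9]
 [-219.2   26.2]
 [-221.3    4.2]]
```

```bash
cat >> h.py <<'E'
try:
    B=np.load('bay.npz'); o,bx,by=B['o'],B['x'],B['y']; byaw=np.arctan2(bx[1],bx[0])
except Exception: pass
def w2b(P): P=np.atleast_2d(P)[:,:2]; return np.c_[(P-o)@bx,(P-o)@by]
def pose():
    s=readout.read_state(); r=Rn.from_euler('xyz',s['tool_rot']); return w2b(s['eef_pos'])[0],s['eef_pos'][2],r,s
def plan(x,y,z,step=38,yaw=90,nmax=8):
    p,zz,r,s=pose(); tgt=np.r_[o+x*bx+y*by,z]; cur=s['eef_pos'].copy()
    yw=np.arctan2(*r.as_matrix()[[1,0],0]); dy=(byaw+np.radians(yaw)-yw+np.pi)%(2*np.pi)-np.pi
    D=tgt-cur; n=max(1,int(np.ceil(np.linalg.norm(D)/step)),int(np.ceil(abs(np.degrees(dy))/4.8))); k=int(np.ceil(abs(np.degrees(dy))/4.8))
    print('now bay',p.round(1),round(zz,1),'clock',round(s['clock'],2),'yawerr',np.degrees(dy).round(1),'F',np.round(s['force'],1),'rows',n)
    rows=[]
    for i in range(min(n,nmax)):
        sh=r.inv().apply(D/n)/40; t=np.zeros(3)
        if i<k: t=r.inv().apply([0,0,dy/k])
        rows.append(np.r_[sh,np.degrees(t)/5].round(2).tolist()); r=r*Rn.from_rotvec(t)
    for q in rows: print(q)
def bar():
    for n in('top','side'):
        d=cam(n); m=white(d,150)
        try:
            cs=[c for c in cv2.findContours(m.astype(np.uint8),cv2.RETR_EXTERNAL,cv2.CHAIN_APPROX_NONE)[0] if cv2.contourArea(c)>200]
            for c in cs:
                q=rect(d,c,20); b=w2b([q[:2]])[0]
                if abs(q[2]-178)<25 and 14<q[3]<40 and -220<b[0]<20 and abs(b[1])<150:
                    a=np.radians(q[4])-byaw; e=90*np.array([np.cos(a),np.sin(a)])
                    print(n,'bar c',b.round(1),'L,W',np.round(q[2:4],1),'ang',np.degrees(a).round(1),'far',(b+e).round(1),'near',(b-e).round(1))
        except Exception as ex: print(n,ex)
E
python3 -c "
from h import *
plan(-203,-38,120)"
```

```text
now bay [-351.2  629.6] 230.9 clock 0.25 yawerr 29.0 F [-0.5 -0.1 -1.4] rows 19
[-0.67, 0.15, -0.6, -0.0, -0.83, 0.0]
[-0.71, 0.15, -0.55, -0.0, -0.83, 0.0]
[-0.75, 0.15, -0.49, -0.0, -0.83, 0.0]
[-0.79, 0.15, -0.44, -0.0, -0.83, 0.0]
[-0.82, 0.15, -0.38, -0.0, -0.83, 0.0]
[-0.84, 0.15, -0.32, -0.0, -0.83, 0.0]
[-0.86, 0.15, -0.26, -0.0, -0.83, 0.0]
[-0.88, 0.15, -0.2, 0.0, 0.0, 0.0]
```

Request:
{"fn": "apply_moves", "kwargs": {"commands": [[[-0.67, 0.15, -0.6, 0, -0.83, 0], [-0.71, 0.15, -0.55, 0, -0.83, 0], [-0.75, 0.15, -0.49, 0, -0.83, 0], [-0.79, 0.15, -0.44, 0, -0.83, 0], [-0.82, 0.15, -0.38, 0, -0.83, 0], [-0.84, 0.15, -0.32, 0, -0.83, 0], [-0.86, 0.15, -0.26, 0, -0.83, 0], [-0.88, 0.15, -0.2, 0, 0, 0]]], "claw": 0}}

```text
clock: 0.92
eef_pos: [347.0, 327.8, 179.2]
tool_rot: [-1.572, -0.011, 1.721]
force: [1.2, -0.4, 0.3]
width: 0.0
```

```bash
python3 -c "
from h import *
plan(-203,-38,120)"
```

```text
now bay [-286.8  350.7] 179.2 clock 0.92 yawerr -2.5 F [ 1.2 -0.4  0.3] rows 11
[-0.89, 0.13, -0.15, -0.01, 0.51, 0.0]
[-0.88, 0.13, -0.19, 0.0, 0.0, 0.0]
[-0.88, 0.13, -0.19, 0.0, 0.0, 0.0]
[-0.88, 0.13, -0.19, 0.0, 0.0, 0.0]
[-0.88, 0.13, -0.19, 0.0, 0.0, 0.0]
[-0.88, 0.13, -0.19, 0.0, 0.0, 0.0]
[-0.88, 0.13, -0.19, 0.0, 0.0, 0.0]
[-0.88, 0.13, -0.19, 0.0, 0.0, 0.0]
```

Request:
{"fn": "apply_moves", "kwargs": {"commands": [[[-0.89, 0.13, -0.15, 0, 0.51, 0], [-0.88, 0.13, -0.19, 0, 0, 0], [-0.88, 0.13, -0.19, 0, 0, 0], [-0.88, 0.13, -0.19, 0, 0, 0], [-0.88, 0.13, -0.19, 0, 0, 0], [-0.88, 0.13, -0.19, 0, 0, 0], [-0.88, 0.13, -0.19, 0, 0, 0], [-0.88, 0.13, -0.19, 0, 0, 0]]]}}

```text
clock: 1.58
eef_pos: [440.8, 41.2, 133.8]
tool_rot: [-1.576, -0.012, 1.677]
force: [0.7, 0.6, 0.2]
width: 0.2
```

```bash
python3 -c "
from h import *
plan(-203,-38,60)"
```

```text
now bay [-223.8   55.8] 133.8 clock 1.58 yawerr 0.0 F [0.7 0.6 0.2] rows 4
[-0.59, 0.46, -0.13, 0.0, -0.0, -0.0]
[-0.59, 0.46, -0.13, 0.0, 0.0, 0.0]
[-0.59, 0.46, -0.13, 0.0, 0.0, 0.0]
[-0.59, 0.46, -0.13, 0.0, 0.0, 0.0]
```

Request:
{"fn": "apply_moves", "kwargs": {"commands": [[[-0.59, 0.4, -0.13, 0, 0, 0], [-0.59, 0.46, -0.13, 0, 0, 0], [-0.59, 0.46, -0.13, 0, 0, 0], [-0.59, 0.46, -0.13, 0, 0, 0], [0, 0, 0, 0, 0, 0], [0, 0, 0, 0, 0, 0]]]}}

```text
clock: 2.08
eef_pos: [476.7, -65.6, 58.5]
tool_rot: [-1.582, -0.008, 1.66]
force: [0.4, 0.3, -0.4]
width: -0.2
```

```bash
python3 -c "
from h import *
plan(-203,-38,8,step=15)
d=cam('wrist','w1.png')"
```

```text
now bay [-199.4  -54.2] 58.5 clock 2.08 yawerr 1.0 F [ 0.4  0.3 -0.4] rows 4
[0.1, 0.32, 0.03, 0.0, -0.2, -0.0]
[0.1, 0.32, 0.03, 0.0, 0.0, 0.0]
[0.1, 0.32, 0.03, 0.0, 0.0, 0.0]
[0.1, 0.32, 0.03, 0.0, 0.0, 0.0]
```

View pics/w1.png

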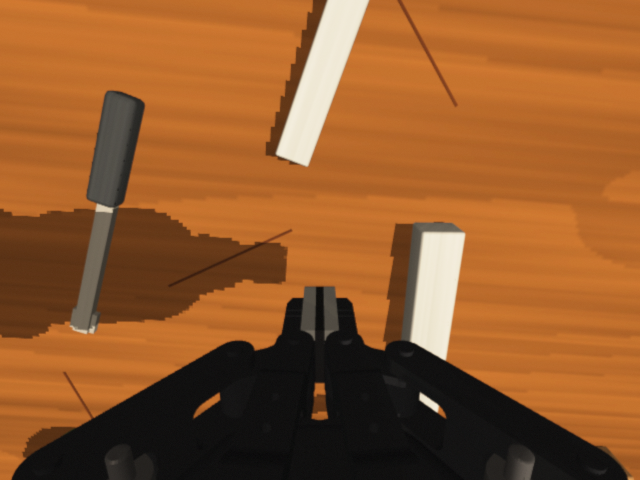

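The wrist view shows the closed fingers at (320,300), clear of the bar's near end at (435,230) on their right. The way down is free, so I'll descend.

Request:
{"fn": "apply_moves", "kwargs": {"commands": [[[0, 0.32, 0.03, 0, -0.2, 0], [0, 0.32, 0.03, 0, 0, 0], [0, 0.32, 0.03, 0, 0, 0], [0, 0.3, 0, 0, 0, 0], [0, 0, 0, 0, 0, 0], [0, 0, 0, 0, 0, 0]]]}}

```text
clock: 2.63
eef_pos: [475.0, -59.6, 14.2]
tool_rot: [-1.587, -0.007, 1.688]
force: [0.6, -0.0, 0.8]
width: 0.4
```

```bash
python3 -c "
from h import *
plan(-203,60,8,step=15)"
```

```text
now bay [-200.4  -48. ] 14.2 clock 2.63 yawerr -0.6 F [ 0.6 -0.   0.8] rows 8
[0.34, 0.02, 0.0, -0.0, 0.13, 0.0]
[0.34, 0.02, 0.01, 0.0, 0.0, 0.0]
[0.34, 0.02, 0.01, 0.0, 0.0, 0.0]
[0.34, 0.02, 0.01, 0.0, 0.0, 0.0]
[0.34, 0.02, 0.01, 0.0, 0.0, 0.0]
[0.34, 0.02, 0.01, 0.0, 0.0, 0.0]
[0.34, 0.02, 0.01, 0.0, 0.0, 0.0]
[0.34, 0.02, 0.01, 0.0, 0.0, 0.0]
```

Request:
{"fn": "apply_moves", "kwargs": {"commands": [[[0.34, 0.12, 0, 0, 0, 0], [0.34, 0.05, 0, 0, 0, 0], [0.34, 0.02, 0, 0, 0, 0], [0.34, 0.02, 0, 0, 0, 0], [0.34, 0.02, 0, 0, 0, 0], [0.34, 0.02, 0, 0, 0, 0], [0.34, 0.02, 0, 0, 0, 0], [0.34, 0.02, 0, 0, 0, 0]]]}}

```text
clock: 3.3
eef_pos: [465.6, 52.2, 11.3]
tool_rot: [-1.596, -0.002, 1.685]
force: [-0.8, -0.5, -0.4]
width: 0.1
```

```bash
python3 -c "
from h import *
plan(-203,75,8,step=15)
bar();cam('top','t2.png')"
```

```text
now bay [-198.    64.1] 11.3 clock 3.3 yawerr -0.5 F [-0.8 -0.5 -0.4] rows 1
[0.27, 0.08, 0.13, -0.0, 0.09, 0.0]
side bar c [-129.7   45.8] L,W [179.4  24.3] ang -40.2 far [-60.9 -12.3] near [-198.4  103.9]
```

View pics/t2.png

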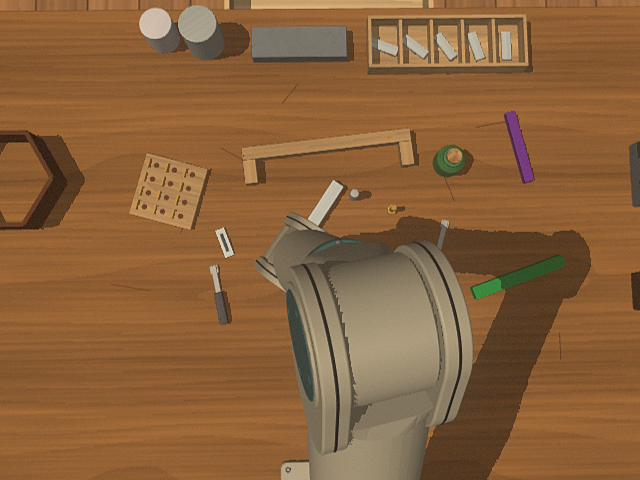

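The bar has swung to -40°, with its centre at about (-130,46) in bay axes, its far end at (335,185) px and the post clear at (354,194). Next I go round its near end and turn the tool 40° to push along the bar's axis.

```bash
python3 -c "
from h import *
plan(-250,66,10,step=15,yaw=50,nmax=9)"
```

```text
now bay [-197.8   64.7] 11.1 clock 3.45 yawerr -40.6 F [ 0.6  0.1 -0.5] rows 9
[0.01, -0.0, 0.14, -0.0, 0.9, 0.02]
[-0.01, -0.0, 0.14, -0.0, 0.9, 0.02]
[-0.02, -0.0, 0.14, -0.0, 0.9, 0.02]
[-0.03, -0.0, 0.14, -0.0, 0.9, 0.02]
[-0.04, -0.0, 0.14, -0.0, 0.9, 0.02]
[-0.05, -0.0, 0.14, -0.0, 0.9, 0.02]
[-0.06, -0.0, 0.13, -0.0, 0.9, 0.02]
[-0.07, -0.0, 0.13, -0.0, 0.9, 0.02]
[-0.08, -0.0, 0.12, -0.0, 0.9, 0.02]
```

Request:
{"fn": "apply_moves", "kwargs": {"commands": [[[-0.1, 0, 0.4, 0, 0, 0], [0, 0, 0.45, 0, 0, 0], [0, 0, 0.45, 0, 0.95, 0], [0, 0, 0, 0, 1, 0], [0, 0, 0, 0, 1, 0], [0, 0, 0, 0, 1, 0], [0, 0, 0, 0, 1, 0], [0, 0, 0, 0, 1, 0]]]}}

```text
clock: 4.12
eef_pos: [422.5, 33.3, 13.2]
tool_rot: [-1.598, -0.005, 1.167]
force: [-0.5, 0.4, -0.2]
width: -0.4
```

```bash
python3 -c "
from h import *
bar()
plan(-222,124,10,step=12,yaw=50)"
```

```text
top bar c [-125.7   41.2] L,W [164.2  22.5] ang -39.9 far [-56.7 -16.6] near [-194.7   99. ]
side bar c [-129.6   45.8] L,W [179.4  24.3] ang -40.3 far [-61.  -12.3] near [-198.3  104. ]
now bay [-242.8   50. ] 13.1 clock 4.22 yawerr -11.0 F [-0.4 -0.7  0.3] rows 7
[0.27, 0.01, 0.06, -0.0, 0.74, 0.02]
[0.26, 0.01, 0.08, -0.0, 0.74, 0.02]
[0.26, 0.01, 0.1, -0.0, 0.74, 0.02]
[0.25, 0.01, 0.11, 0.0, 0.0, 0.0]
[0.25, 0.01, 0.11, 0.0, 0.0, 0.0]
[0.25, 0.01, 0.11, 0.0, 0.0, 0.0]
[0.25, 0.01, 0.11, 0.0, 0.0, 0.0]
```

Request:
{"fn": "apply_moves", "kwargs": {"commands": [[[0.2, 0.02, 0.25, 0, 0.74, 0], [0.25, 0.02, 0.2, 0, 0.74, 0], [0.26, 0.02, 0.12, 0, 0.74, 0], [0.25, 0.01, 0.08, 0, 0, 0], [0.25, 0.01, 0.05, 0, 0, 0], [0.25, 0.01, 0, 0, 0, 0], [0.25, 0.01, 0, 0, 0, 0], [0, 0, 0, 0, 0, 0]]]}}

```text
clock: 4.88
eef_pos: [435.0, 100.1, 10.5]
tool_rot: [-1.603, -0.004, 0.984]
force: [0.1, 0.2, 0.9]
width: -0.1
```

```bash
python3 -c "
from h import *
bar()
plan(-165,75,9,step=12,yaw=50)"
```

```text
top bar c [-122.5   38.4] L,W [156.2  23.2] ang -39.6 far [-53.1 -19. ] near [-191.8   95.8]
side bar c [-125.4   42.1] L,W [168.2  24.4] ang -40.1 far [-56.6 -15.9] near [-194.2  100.2]
now bay [-225.1  112.8] 10.3 clock 4.98 yawerr -0.1 F [-0.9  0.2  0.3] rows 6
[0.04, 0.01, -0.29, -0.0, 0.03, 0.0]
[0.04, 0.01, -0.29, 0.0, 0.0, 0.0]
[0.04, 0.01, -0.29, 0.0, 0.0, 0.0]
[0.04, 0.01, -0.29, 0.0, 0.0, 0.0]
[0.04, 0.01, -0.29, 0.0, 0.0, 0.0]
[0.04, 0.01, -0.29, 0.0, 0.0, 0.0]
```

Request:
{"fn": "apply_moves", "kwargs": {"commands": [[[0.28, 0, 0, 0, 0, 0], [0, 0.02, -0.22, 0, 0, 0], [0, 0.01, -0.25, 0, 0, 0], [0, 0.01, -0.25, 0, 0, 0], [0, 0.01, -0.25, 0, 0, 0], [0, 0.01, -0.25, 0, 0, 0], [0, 0.01, -0.2, 0, 0, 0]]]}}

```text
clock: 5.57
eef_pos: [480.1, 68.6, 9.2]
tool_rot: [-1.598, 0.011, 0.991]
force: [-2.7, 1.2, 2.0]
width: -0.2
```

```bash
python3 -c "
from h import *
bar()
plan(-165,75,9,step=12,yaw=50); cam('side','s3.png')"
```

```text
now bay [-181.    77.8] 9.1 clock 5.67 yawerr -0.5 F [0.9 0.  0.4] rows 2
[0.1, 0.01, -0.18, 0.0, 0.11, 0.0]
[0.1, 0.01, -0.18, 0.0, 0.0, 0.0]
```

View pics/s3.png

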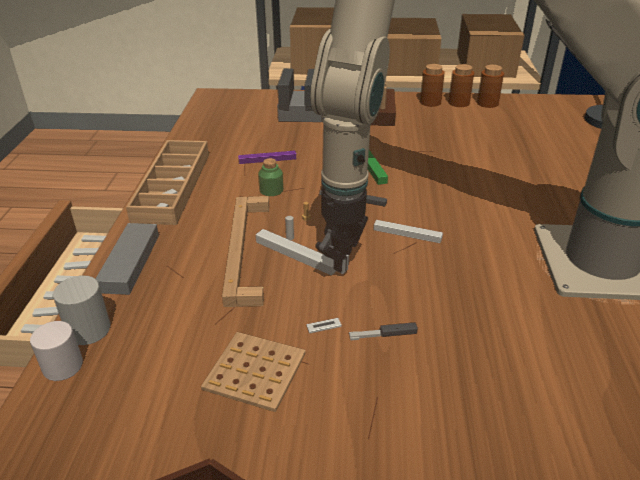

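The bar has slid toward the bay with its far tip at (262,235) px beyond the post. The finger sits about 9 mm off its axis, so I'll back off and re-measure.

Request:
{"fn": "apply_moves", "kwargs": {"commands": [[[0, 0, 0.3, 0, 0, 0], [0.1, 0, 0.6, 0, 0, 0], [0.2, 0, 0.6, 0, 0, 0], [0.2, -0.3, 0.3, 0, 0, 0], [0, 0, 0, 0, 0, 0]]]}}

```text
clock: 6.13
eef_pos: [426.9, 123.4, 18.7]
tool_rot: [-1.598, 0.014, 0.987]
force: [0.1, 0.4, 0.8]
width: 0.2
```

```bash
python3 -c "
from h import *
bar()
plan(-185,85,10,step=12,yaw=50)"
```

```text
top bar c [-100.3   18.9] L,W [178.4  23.3] ang -37.1 far [-28.5 -35.4] near [-172.1   73.1]
side bar c [-99.1  18.7] L,W [179.4  23.9] ang -37.1 far [-27.4 -35.6] near [-170.9   73. ]
now bay [-228.3  135.6] 17.6 clock 6.23 yawerr -0.2 F [ 0.5  0.  -0.1] rows 6
[-0.05, 0.04, -0.27, 0.0, 0.05, 0.0]
[-0.04, 0.04, -0.27, 0.0, 0.0, 0.0]
[-0.04, 0.04, -0.27, 0.0, 0.0, 0.0]
[-0.04, 0.04, -0.27, 0.0, 0.0, 0.0]
[-0.04, 0.04, -0.27, 0.0, 0.0, 0.0]
[-0.04, 0.04, -0.27, 0.0, 0.0, 0.0]
```

Request:
{"fn": "apply_moves", "kwargs": {"commands": [[[-0.25, 0.2, -0.3, 0, 0, 0], [-0.15, 0.05, -0.3, 0, 0, 0], [0, 0, -0.3, 0, 0, 0], [0, 0, -0.3, 0, 0, 0], [0.01, 0, -0.25, 0, 0, 0], [0, 0, -0.2, 0, 0, 0]]]}}

```text
clock: 6.73
eef_pos: [476.0, 59.1, 6.8]
tool_rot: [-1.602, 0.026, 0.978]
force: [0.5, -0.6, -0.1]
width: 0.4
```

```bash
python3 -c "
from h import *
plan(-170,73,10,step=12,yaw=50)"
```

```text
now bay [-186.9   69.9] 6.8 clock 6.73 yawerr 0.0 F [ 0.5 -0.6 -0.1] rows 2
[0.16, -0.04, -0.14, -0.0, -0.01, -0.0]
[0.16, -0.04, -0.14, 0.0, 0.0, 0.0]
```

Request:
{"fn": "apply_moves", "kwargs": {"commands": [[[0, 0, 0.15, 0, 0, 0], [0.3, 0, 0.05, 0, 0, 0], [0.05, 0, 0, 0, 0, 0], [0, 0, -0.25, 0, 0, 0], [0, 0, -0.25, 0, 0, 0], [0, 0, -0.15, 0, 0, 0], [0, 0, 0, 0, 0, 0]]]}}

```text
clock: 7.32
eef_pos: [498.3, 58.8, 4.6]
tool_rot: [-1.601, 0.029, 0.974]
force: [0.3, -0.3, 0.6]
width: -0.4
```

```bash
python3 -c "
from h import *
plan(-170,73,10,step=12,yaw=50)"
```

```text
now bay [-164.8   67.2] 4.6 clock 7.32 yawerr 0.3 F [ 0.3 -0.3  0.6] rows 1
[0.02, -0.14, 0.19, -0.0, -0.05, -0.0]
```

Request:
{"fn": "apply_moves", "kwargs": {"commands": [[[0, -0.1, 0.4, 0, 0, 0], [-0.2, 0, 0.25, 0, 0, 0], [-0.5, 0, 0, 0, 0, 0], [-0.4, 0, 0, 0, 0, 0], [-0.1, 0, -0.2, 0, 0, 0], [0, 0, -0.5, 0, 0, 0], [0, 0, -0.5, 0, 0, 0], [0, 0, 0, 0, 0, 0]]]}}

```text
clock: 7.98
eef_pos: [485.3, 11.5, 10.9]
tool_rot: [-1.597, 0.029, 0.985]
force: [0.6, -1.5, -0.9]
width: 0.1
```

```bash
python3 -c "
from h import *
bar(); plan(-170,73,10,step=12,yaw=50)"
```

```text
side bar c [-84.3   6.6] L,W [180.1  23.9] ang -37.2 far [-12.6 -47.8] near [-156.    60.9]
now bay [-185.3   24.1] 10.7 clock 8.08 yawerr -0.5 F [-0.9  0.   0.4] rows 5
[0.24, -0.01, 0.1, 0.0, 0.11, 0.0]
[0.24, -0.01, 0.1, 0.0, 0.0, 0.0]
[0.24, -0.01, 0.1, 0.0, 0.0, 0.0]
[0.24, -0.01, 0.1, 0.0, 0.0, 0.0]
[0.24, -0.01, 0.1, 0.0, 0.0, 0.0]
```

Request:
{"fn": "apply_moves", "kwargs": {"commands": [[[0, 0.02, -0.5, 0, 0, 0], [0.25, 0.02, -0.05, 0, 0, 0], [0.3, 0, 0, 0, 0, 0], [0.3, 0, -0.04, 0, 0, 0], [0.3, 0, -0.06, 0, 0, 0], [0.3, 0, -0.08, 0, 0, 0], [0.25, 0, -0.1, 0, 0, 0], [0, 0, 0, 0, 0, 0]]]}}

```text
clock: 8.75
eef_pos: [542.9, 63.9, 7.1]
tool_rot: [-1.588, 0.033, 1.0]
force: [1.0, 0.2, -0.2]
width: -0.0
```

```bash
python3 -c "
from h import *
bar(); plan(-100,73,8,step=12,yaw=50)"
```

```text
now bay [-122.    66.1] 6.9 clock 8.85 yawerr -1.2 F [-0.9 -0.8 -0.3] rows 2
[0.24, -0.02, -0.16, 0.01, 0.24, 0.0]
[0.24, -0.02, -0.16, 0.0, 0.0, 0.0]
```

Request:
{"fn": "apply_moves", "kwargs": {"commands": [[[0.2, 0, -0.2, 0, 0, 0], [0.18, 0, -0.2, 0, 0, 0], [0.15, 0, -0.2, 0, 0, 0], [0, 0, 0, 0, 0, 0], [-0.3, 0, 0.4, 0, 0, 0], [-0.5, -0.2, 0.6, 0, 0, 0], [-0.5, -0.5, 0.6, 0, 0, 0], [-0.5, -0.5, 0.6, 0, 0, 0]]]}}

```text
clock: 9.52
eef_pos: [452.7, 55.2, 52.9]
tool_rot: [-1.581, 0.042, 0.998]
force: [0.3, 0.7, 0.8]
width: -0.1
```

```bash
python3 -c "
from h import *
bar(); plan(-100,73,8,step=12,yaw=50); cam('top','t4.png')"
```

```text
top bar c [-54.3  19. ] L,W [178.2  22.7] ang -75.5 far [-31.8 -68.2] near [-76.9 106.1]
side bar c [-52.1  19.3] L,W [179.6  22.7] ang -75.5 far [-29.6 -67.9] near [-74.7 106.4]
now bay [-214.2   67.7] 54.7 clock 9.62 yawerr -1.3 F [ 0.8  0.1 -0.4] rows 11
[0.18, 0.1, -0.19, 0.01, 0.26, 0.0]
[0.18, 0.1, -0.19, 0.0, 0.0, 0.0]
[0.18, 0.1, -0.19, 0.0, 0.0, 0.0]
[0.18, 0.1, -0.19, 0.0, 0.0, 0.0]
[0.18, 0.1, -0.19, 0.0, 0.0, 0.0]
[0.18, 0.1, -0.19, 0.0, 0.0, 0.0]
[0.18, 0.1, -0.19, 0.0, 0.0, 0.0]
[0.18, 0.1, -0.19, 0.0, 0.0, 0.0]
```

View pics/t4.png

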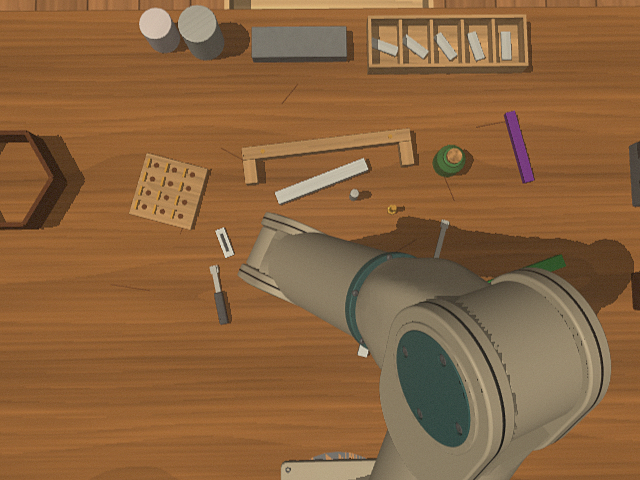

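The bar is at -75.5° behind the post, from (277,198) to (367,165) px, with its centre at about (-53,19), between the cheeks and clear. Next I push it forward at y≈62.

Request:
{"fn": "apply_moves", "kwargs": {"commands": [[[0.38, 0.1, -0.42, 0, 0, 0], [0.38, 0.2, -0.42, 0, 0, 0], [0.38, 0.25, -0.42, 0, 0, 0], [0.2, 0.3, -0.24, 0, 0, 0], [0, 0.3, 0, 0, 0, 0], [0, 0.1, 0, 0, 0, 0]]]}}

```text
clock: 10.17
eef_pos: [536.1, 64.0, 0.5]
tool_rot: [-1.587, 0.041, 0.997]
force: [-0.6, -0.4, -0.3]
width: -0.2
```

```bash
python3 -c "
from h import *
plan(-68,62,8,step=8,yaw=50)"
```

```text
now bay [-126.6   68.4] 0.5 clock 10.17 yawerr -1.1 F [-0.6 -0.4 -0.3] rows 8
[0.1, -0.02, -0.16, 0.01, 0.21, 0.0]
[0.1, -0.03, -0.15, 0.0, 0.0, 0.0]
[0.1, -0.03, -0.15, 0.0, 0.0, 0.0]
[0.1, -0.03, -0.15, 0.0, 0.0, 0.0]
[0.1, -0.03, -0.15, 0.0, 0.0, 0.0]
[0.1, -0.03, -0.15, 0.0, 0.0, 0.0]
[0.1, -0.03, -0.15, 0.0, 0.0, 0.0]
[0.1, -0.03, -0.15, 0.0, 0.0, 0.0]
```

Too low; raise as I go.

Request:
{"fn": "apply_moves", "kwargs": {"commands": [[[0, -0.2, 0, 0, 0, 0], [0.1, -0.08, -0.16, 0, 0, 0], [0.1, 0, -0.16, 0, 0, 0], [0.1, 0, -0.16, 0, 0, 0], [0.1, 0, -0.16, 0, 0, 0], [0.1, 0, -0.16, 0, 0, 0], [0.1, 0, -0.16, 0, 0, 0], [0.1, 0, -0.16, 0, 0, 0]]]}}

```text
clock: 10.83
eef_pos: [588.9, 63.0, 12.7]
tool_rot: [-1.584, 0.046, 1.0]
force: [-0.4, 0.5, 0.8]
width: -0.0
```

```bash
python3 -c "
from h import *
bar();plan(-68,62,8,step=8,yaw=50)"
```

```text
now bay [-73.1  61.7] 12.6 clock 10.93 yawerr -1.1 F [-0.1 -0.   0.7] rows 1
[0.09, 0.11, -0.09, 0.01, 0.23, 0.0]
```

Request:
{"fn": "apply_moves", "kwargs": {"commands": [[[-0.2, 0, 0.25, 0, 0, 0], [-0.4, 0, 0.45, 0, 0, 0], [-0.4, 0, 0.45, 0, 0, 0], [-0.4, 0, 0.45, 0, 0, 0], [-0.4, 0, 0.45, 0, 0, 0], [0, 0, 0, 0, 0, 0]]]}}

```text
clock: 11.43
eef_pos: [479.1, 46.6, 13.7]
tool_rot: [-1.585, 0.041, 0.996]
force: [-0.1, -0.2, -0.6]
width: -0.0
```

```bash
python3 -c "
from h import *
bar();plan(-68,20,8,step=8,yaw=50)"
```

```text
top bar c [-43.3  15.2] L,W [178.3  22.8] ang -83.4 far [-33.  -74.2] near [-53.6 104.7]
side bar c [-41.4  16.2] L,W [181.7  23. ] ang -83.5 far [-31.2 -73.2] near [-51.6 105.6]
now bay [-179.7   58. ] 14.0 clock 11.53 yawerr -0.9 F [ 0.9 -0.3  0.4] rows 15
[0.07, 0.01, -0.18, 0.01, 0.18, 0.0]
[0.07, 0.01, -0.18, 0.0, 0.0, 0.0]
[0.07, 0.01, -0.18, 0.0, 0.0, 0.0]
[0.07, 0.01, -0.18, 0.0, 0.0, 0.0]
[0.07, 0.01, -0.18, 0.0, 0.0, 0.0]
[0.07, 0.01, -0.18, 0.0, 0.0, 0.0]
[0.07, 0.01, -0.18, 0.0, 0.0, 0.0]
[0.07, 0.01, -0.18, 0.0, 0.0, 0.0]
```

Request:
{"fn": "apply_moves", "kwargs": {"commands": [[[0.19, 0.04, -0.36, 0, 0, 0], [0.19, 0.03, -0.36, 0, 0, 0], [0.19, 0.02, -0.36, 0, 0, 0], [0.19, 0.02, -0.36, 0, 0, 0], [0.19, 0, -0.36, 0, 0, 0], [0.1, 0, -0.2, 0, 0, 0], [0, 0, 0, 0, 0, 0]]]}}

```text
clock: 12.12
eef_pos: [588.3, 41.3, 10.6]
tool_rot: [-1.594, 0.026, 0.992]
force: [0.3, -0.1, 0.9]
width: 0.2
```

```bash
python3 -c "
from h import *
plan(-43,35,10,step=6,yaw=50)"
```

```text
now bay [-77.2  40.4] 10.6 clock 12.12 yawerr -0.8 F [ 0.3 -0.1  0.9] rows 6
[0.07, 0.0, -0.12, 0.0, 0.15, 0.0]
[0.07, 0.0, -0.12, 0.0, 0.0, 0.0]
[0.07, 0.0, -0.12, 0.0, 0.0, 0.0]
[0.07, 0.0, -0.12, 0.0, 0.0, 0.0]
[0.07, 0.0, -0.12, 0.0, 0.0, 0.0]
[0.07, 0.0, -0.12, 0.0, 0.0, 0.0]
```

Request:
{"fn": "apply_moves", "kwargs": {"commands": [[[0.07, 0, -0.12, 0, 0, 0], [0.07, 0, -0.12, 0, 0, 0], [0.07, 0, -0.12, 0, 0, 0], [0.07, 0, -0.12, 0, 0, 0], [0.06, 0, -0.1, 0, 0, 0], [0, 0, 0, 0, 0, 0]]]}}

```text
clock: 12.62
eef_pos: [616.0, 41.1, 10.3]
tool_rot: [-1.591, 0.028, 0.992]
force: [-0.6, -0.3, 1.2]
width: 0.1
```

```bash
python3 -c "
from h import *
bar();plan(-43,35,10,step=4,yaw=50)"
```

```text
now bay [-50.2  37.2] 10.3 clock 12.72 yawerr -0.8 F [ 0.6 -0.2 -0.6] rows 2
[0.04, 0.0, -0.09, 0.0, 0.16, 0.0]
[0.04, 0.0, -0.09, 0.0, 0.0, 0.0]
```

Request:
{"fn": "apply_moves", "kwargs": {"commands": [[[0.05, 0, -0.08, 0, 0, 0], [0.05, 0, -0.08, 0, 0, 0], [0.05, 0, -0.06, 0, 0, 0], [0, 0, 0, 0, 0, 0]]]}}

```text
clock: 13.05
eef_pos: [625.8, 41.1, 10.2]
tool_rot: [-1.59, 0.029, 0.993]
force: [-1.5, 0.0, 0.1]
width: 0.2
```

```bash
python3 -c "
from h import *
bar();plan(-40,35,10,step=4,yaw=50)"
```

```text
now bay [-40.1  36.1] 10.1 clock 13.15 yawerr -0.9 F [-0.1 -0.3  0.2] rows 1
[-0.02, 0.0, -0.02, 0.01, 0.17, 0.0]
```

Request:
{"fn": "apply_moves", "kwargs": {"commands": [[[0.05, 0, -0.06, 0, 0, 0], [0.05, 0, -0.06, 0, 0, 0]]]}}

```text
clock: 13.32
eef_pos: [629.8, 40.6, 9.8]
tool_rot: [-1.588, 0.034, 0.994]
force: [-5.1, -1.4, 4.0]
width: -0.2
```

Request:
{"fn": "apply_moves", "kwargs": {"commands": [[[-0.25, 0, 0.3, 0, 0, 0], [-0.5, 0, 0.6, 0, 0, 0], [-0.5, 0, 0.6, 0, 0, 0], [-0.5, 0, 0.6, 0, 0, 0], [-0.5, 0, 0.6, 0, 0, 0], [0, 0, 0, 0, 0, 0]]]}}

```text
clock: 13.82
eef_pos: [490.8, 25.3, 10.5]
tool_rot: [-1.592, 0.024, 0.99]
force: [-0.7, -0.1, -0.5]
width: 0.2
```

```bash
python3 -c "
from h import *
bar();plan(-40,15,10,step=4,yaw=50,nmax=1); d=cam('top'); cv2.imwrite('pics/c5.png',cv2.resize(d['image'][100:230,220:440,::-1],None,fx=3.5,fy=3.5))"
```

```text
top bar c [-13.4   9.1] L,W [178.2  23.2] ang -91.3 far [-15.4 -80.9] near [-11.4  99.1]
side bar c [-11.5  10.2] L,W [180.6  23.2] ang -91.3 far [-13.6 -79.8] near [ -9.5 100.2]
now bay [-168.7   35.4] 11.0 clock 13.92 yawerr -0.6 F [1.2 0.8 0.9] rows 33
[0.05, 0.0, -0.09, 0.0, 0.12, 0.0]
```

View pics/c5.png

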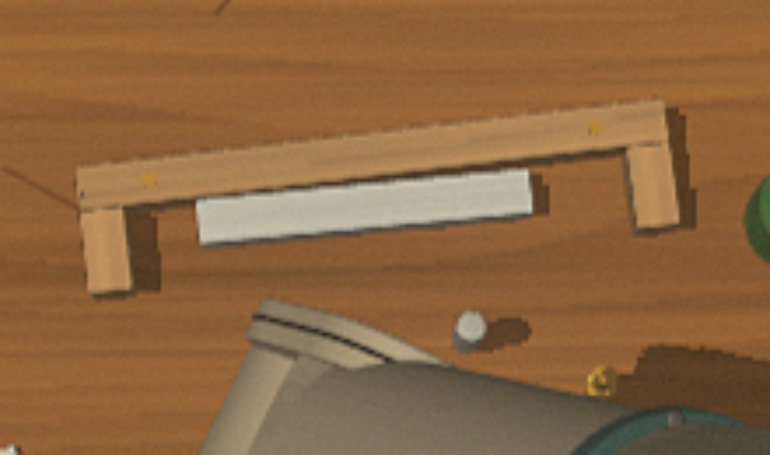

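The crop shows the bar in the bay between the cheeks. Its left end is against the rail, and a slim gap remains at the right end near (530,172) px, about 1.3°. I'll do a final nudge on that half.

Request:
{"fn": "apply_moves", "kwargs": {"commands": [[[0.125, 0.02, -0.34, 0, 0, 0], [0.125, 0.02, -0.34, 0, 0, 0], [0.125, 0, -0.34, 0, 0, 0], [0.125, 0, -0.34, 0, 0, 0], [0.125, 0, -0.34, 0, 0, 0], [0.125, 0, -0.34, 0, 0, 0], [0.125, 0, -0.3, 0, 0, 0], [0, 0, 0, 0, 0, 0]]]}}

```text
clock: 14.63
eef_pos: [618.0, 7.0, 13.7]
tool_rot: [-1.609, -0.002, 0.983]
force: [0.5, 0.2, 0.5]
width: 0.1
```

```bash
python3 -c "
from h import *
plan(-40,-18,10,step=6,yaw=50)"
```

```text
now bay [-51.2   3.1] 13.7 clock 14.63 yawerr -0.2 F [0.5 0.2 0.5] rows 5
[-0.05, 0.02, -0.11, -0.0, 0.05, 0.0]
[-0.04, 0.02, -0.11, 0.0, 0.0, 0.0]
[-0.04, 0.02, -0.11, 0.0, 0.0, 0.0]
[-0.04, 0.02, -0.11, 0.0, 0.0, 0.0]
[-0.04, 0.02, -0.11, 0.0, 0.0, 0.0]
```

Request:
{"fn": "apply_moves", "kwargs": {"commands": [[[-0.14, 0.05, -0.12, 0, 0, 0], [-0.14, 0.05, -0.12, 0, 0, 0], [-0.14, 0, -0.12, 0, 0, 0], [0.07, 0, -0.08, 0, 0, 0], [0.07, 0, -0.08, 0, 0, 0], [0.06, 0, -0.07, 0, 0, 0]]]}}

```text
clock: 15.13
eef_pos: [633.3, -16.4, 9.5]
tool_rot: [-1.608, -0.002, 0.981]
force: [-1.0, 0.8, 0.2]
width: -0.4
```

```bash
python3 -c "
from h import *
plan(-36,-22,10,step=4,yaw=50)"
```

```text
now bay [-38.5 -21.8] 9.5 clock 15.13 yawerr -0.1 F [-1.   0.8  0.2] rows 1
[0.04, -0.01, -0.05, -0.0, 0.02, 0.0]
```

Request:
{"fn": "apply_moves", "kwargs": {"commands": [[[0.05, 0, -0.06, 0, 0, 0], [0.05, 0, -0.06, 0, 0, 0]]]}}

```text
clock: 15.3
eef_pos: [638.3, -15.8, 9.4]
tool_rot: [-1.605, 0.001, 0.981]
force: [-7.9, -0.3, 3.4]
width: -0.1
```

Request:
{"fn": "apply_moves", "kwargs": {"commands": [[[-0.13, 0, 0.16, 0, 0, 0], [-0.13, 0, 0.16, 0, 0, 0], [0, -0.5, 0, 0, 0, 0], [0, -0.8, 0, 0, 0, 0], [0, -1, 0, 0, 0, 0], [-0.3, -0.8, 0.5, 0, 0, 0], [-0.5, -0.3, 0.7, 0, 0, 0], [-0.5, 0, 0.7, 0, 0, 0]]]}}

```text
clock: 15.97
eef_pos: [525.2, -11.1, 145.8]
tool_rot: [-1.608, -0.007, 0.984]
force: [0.1, -0.7, -0.3]
width: 0.0
```

Request:
{"fn": "apply_moves", "kwargs": {"commands": [[[-0.5, 0, 0.7, 0, 0, 0], [-0.5, 0, 0.7, 0, 0, 0], [-0.4, 0, 0.6, 0, 0, 0], [0, 0, 0, 0, 0, 0], [0, 0, 0, 0, 0, 0]]]}}

```text
clock: 16.38
eef_pos: [412.7, -14.2, 144.7]
tool_rot: [-1.611, -0.003, 0.989]
force: [0.8, 0.0, -0.2]
width: -0.2
```

```bash
python3 -c "
from h import *
bar();plan(-40,15,10,step=4,yaw=50,nmax=1); d=cam('top','t6.png'); cv2.imwrite('pics/c6.png',cv2.resize(d['image'][100:330,120:470,::-1],None,fx=2.2,fy=2.2))"
```

```text
top bar c [-11.3   9.3] L,W [178.3  23. ] ang -89.9 far [-11.2 -80.7] near [-11.5  99.3]
side bar c [-9.4 10.2] L,W [181.4  23. ] ang -89.9 far [ -9.3 -79.8] near [ -9.5 100.2]
now bay [-256.5    3.7] 144.5 clock 16.48 yawerr -0.6 F [-0.5 -0.   0.2] rows 64
[0.06, 0.06, -0.06, -0.0, 0.11, 0.0]
```

View pics/c6.png

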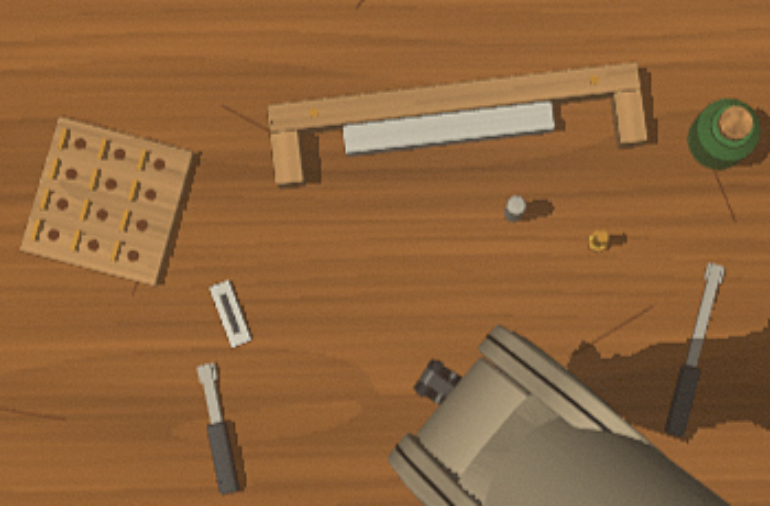

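The crop shows the bar flush along the rail from (343,138) to (554,115) px, parallel to it within about 0.1° and centred at y≈+10 mm. The bystanders are where they were, and the arm is clear, so I'm handing in.

```bash
python3 -c "
from cell import finish_job
print(finish_job())"
```

```text
the job is handed in; nothing more can be done
None
```

The bar is in the bay behind the post, flat against the back rail, and the job is handed in at about 16.5 s of the 72 s allowed. I moved it only by pushing with closed fingers: I swung its near end round, slid it along its axis past the post, rotated it, then pressed it home against the rail.

**Last checks (bay axes):**

| Check | Measured | Allowed |
|---|---|---|
| Angle to the rail | about 0.1° (0.002 rad) | below 0.05 rad |
| y of the bar's middle | about +10 mm | -50 to +50 mm |
| x of the bar's middle, top view | -11.3 mm | -18 to -9 mm |
| x of the bar's middle, side view | -9.4 mm | -18 to -9 mm |

- **Camera disagreement:** the two views differ by about 2 mm in x, which is within the calibration. Full contact would put the middle at -12 mm. The contact force rose to about 8 N on the last push, which fits the bar being against the rail.
- **Bystanders and arm:** the other loose things in the last crop look unmoved. I judged that by eye and did not measure it. The arm was raised and clear of everything.

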